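# Lock the press-and-twist cap on the colour jar

## Task

Close the colour jar: take the cap by its wing, set its nose and lugs into the jar's collar, press it down against the sprung seal plate and twist it clockwise (seen from above) until its lugs click up into their notches, then let go so that it stays locked down, level. Press gently, feeling for the slots rather than forcing the lugs, and leave the clay tile, the spatula and the bowl alone.

Things in the scene. Friction and masses are not known exactly. Their poses are not given: they have to be found in the camera images.
- cap_wing (a point): Centre of the upright wing on the loose grey plastic cap (about 110 g), which at first stands upright on the bench on its nose. The wing is a bar 58 long (x) x 14 thick (y) x 34 mm high (z up); this point is half-way up it, 42.5 mm above the cap's foot and 17 mm above the top of the cap's disc. A half turn about z changes nothing.
- cap: Cap: origin at the foot (underside of the nose), z up. Round nose of 32 mm diameter, tapered to 22 over its lowest 5 mm; two lugs on it in line with the wing (+x and -x), reaching 26 mm from the axis, 10 mm wide, 6 to 11 mm above the foot; above them a disc of 68 mm diameter from 20.5 to 25.5 mm above the foot, under the wing.
- jar_mouth (a point): Centre of the jar's mouth at the flat top of its aluminium collar, 130 mm above the bench, z up. Collar 84 mm wide, round hole of 36 mm with two opposite slots, 13 mm wide. The slots lie along this x axis only roughly: the collar sits turned by an unmeasured angle up to 0.5 rad either way. Lugs that miss the slots rest on the collar, the cap's foot 6 mm below its top.
- jar: White jar, 96 mm diameter, fixed in a square wooden cradle (130 mm wide, 40 high); origin at the centre of its underside. Below the slots the lugs must pass under a ledge (cap's foot 17 mm below the collar top; hard stop at 20.5), then turn clockwise from above by 1.13 rad (end stop at 1.2; the other way is blocked) and spring up into notches 3 mm deep (foot 14 mm below the top).
- seal (a joint): How far the round rubber-faced spring plate in the jar's mouth is pressed down (m, 0 = up). It meets the cap's nose 8 mm below the collar top and pushes the cap up with 2 N there, 6.5 N at 14 mm, 9 N at 17 and 12 N at 20.5 mm; an unlocked cap is pushed back up. Cap and jar (collar and plate included) must never bear on each other with over 45 N, summed over their contacts.
- clay_tile: Bystander: unfired clay ornament tile lying flat, 100 x 140 x 22 mm with scrolls on top; origin at the centre of its underside.
- spatula: Bystander: modelling spatula, 170 mm long, lying on the bench along its x axis; origin on its underside.
- slip_bowl: Bystander: small terracotta bowl, 80 mm across, 45 mm high; origin at the centre of its underside.
There are look-alikes about, which are no part of the job. What is shaped like the cap but green, red or turquoise is not meant.

How it is judged:
On the way:
1. the cap is pressed down in the collar, its lugs below the ledge (z of cap_wing in the frame of jar_mouth below 0.0265 m and horizontal distance between cap_wing and jar_mouth below 0.008 m), for 0.1 s.
At the end, for the whole second after the job is handed in: The cap is let go and at rest on the jar, centred within 6 mm, level within 0.1 rad and locked with its lugs up in the notches: wing centre 26.8 to 30.5 mm above the collar top (28.5 nominal; 34 or more when not caught, under 26 when short of the notches) (z of cap_wing in the frame of jar_mouth between 0.0268 and 0.0305 m and horizontal distance between cap_wing and jar_mouth below 0.006 m and angle between cap_wing's own z axis and vertical below 0.1 rad and linear speed of cap below 0.02 m/s and angular speed of cap below 0.2 rad/s); the robot touches nothing.
It fails at once if cap and jar bear on each other with more than 45 N (contact force between cap and jar above 45 N).
It fails at once if the clay tile is shifted more than 15 mm (distance of clay_tile from where it was at the start of the episode above 0.015 m).
It fails at once if the spatula is shifted more than 15 mm (distance of spatula from where it was at the start of the episode above 0.015 m).
It fails at once if the bowl is shifted more than 15 mm (distance of slip_bowl from where it was at the start of the episode above 0.015 m).
It also fails if it takes over 72 s, if anything falls off the work surface, if the arm or the gripper's body presses on something with over 40 N, if the wrist force passes 120 N, or if a joint passes its speed limit or range.

## Robot

A 6-joint arm with a two-finger parallel gripper is mounted at the origin on the work surface. World frame = base frame: x ahead of the robot, y to its left, z up, the work surface at z = 0. Lengths are in m, angles in rad, forces in N, time in s.
With the tool pointing down it reaches from about 0.3 to 0.825 m from the base axis. Payload 5.4 kg.
Tool frame: the origin (TCP) lies midway between the tips of the shut fingers; the grasp point (between the pads) lies arm.hold_point_z behind it (arm.hold_point_z is the distance from the TCP to the grasp point, in m); y points along the fingers, x is the direction in which the jaws open and shut, and the axes are right-handed (so a half turn about y gives the same grasp; the last joint's range is limited). The gripper opens to 92 mm and grips with 3 to 60 N. Pads are 20 mm wide; open, the fingers measure 128 mm over their backs; the gripper's body (75 mm by 189 mm) begins 69 mm behind the grasp point.
Start: joints at [1.071, 0.158, 1.597, -0, 1.386, -0.21], TCP at [0.164, 0.551, 0.215] pointing down, gripper open.
Joint ranges: [-2.91, 2.91], [-0.94, 2.29], [0.18, 2.7], [-1.29, 4.43], [0.17, 2.64], [-3, 3]. Speed limits (rad/s): [2.57, 2.57, 3.14, 3.14, 3.14, 3.14].

## Interface

Orientations are given as a rotation vector (axis times angle).
In Python, from workcell import arm gives the robot as it stands.
- The arm moves only by the tool drive_tool, never from a script. Its arguments are lists of equal length, an entry for each row: "dp": the shift along the tool's x, y, z normalised to -1 to 1, where 1 is 500 mm, a list of three; "turn": the turn about the tool's y normalised to -1 to 1, where 1 is 1.5 rad. A call has 1 to 5 rows; each row is the pose to reach, as a shift and turn from the pose measured when the call began, along the tool's axes at that moment; what a row does not reach only later rows make up. A row lasts 1/10 s, in which the tool goes at most 50 mm and 8.59 degrees, less where a joint would pass 70% of its speed; a pose out of reach is approached as far as the arm can. A call with a number of a shift or a turn outside -1 to 1 is refused whole. A call with a gripper value outside its range is refused whole. "grip" is the finger opening in mm, from 0 to 91.9, set as the call begins (left out, the last holds). The fingers move at their own pace and stop on an object; "force" is the grip in N (left out, the last holds). Time passes only in rows, so rows that repeat a pose let the fingers close. It gives the time, the measured TCP pose, the force and the opening at its end, in the units of the state.
- arm.get_state(): the state, without advancing time (a new reading comes with each control period).
- arm.get_image(name): name is "scene" or "top" or "wrist"; returns a dict with "color" (400x640x3 uint8, red, green, blue), "depth" (400x640 float32, m along the optical axis (not along the pixel's ray), 0 where there is no reading), "fov_y" (degrees; the focal length in pixels is half the picture's height over the tangent of half this angle, whatever the lens; pixels are square), "cx", "cy" (the principal point, pixels), "xyz" and "rotation" of the camera in the world; the wrist camera has in their place "tool_from_camera" (4x4, takes a point from camera to tool coordinates, whose origin is the TCP and whose axes are the tool frame's). Camera axes: x right, y down, z forward; pixel columns grow to the right and rows downward; lengths in m; the calibration is good to about 2 mm. A picture is of the moment at which its call begins: read the wrist's pose just before it.
- arm.finish_job(): hands the job in, once; it reports no verdict.
Trained networks look in a picture, given as the dict that the camera call returned (one of the last four; its "shot" number tells which), for a name from the list of things; names that differ only in an ending like _2 or _b are one class to them, and where a whole thing is asked for, a point or a joint stands for the part that bears it (a point fixed in the world has none). Each returns a list of dicts, best first, with "confidence" (0 to 1); they miss things now and then, are a little off and sometimes report something else, mostly with a low value. They report only what shows in the picture. A call takes as long as a camera call. They do not tell look-alikes from the thing itself.
- arm.trace(picture, name): "region" (400x640 bool, what is visible of it) and "box" ([left, top, right, bottom] in pixels, round what is visible of it).
- arm.place_of(picture, name): "position" ([row, column] in pixels: a listed point, or the origin of a listed thing).
The state is a dict: "t": time; "joints": joint angles; "dq": joint speeds; "effort": joint torques, N m; "ee_pos": TCP position; "ee_rot": TCP orientation; "ft_force": force on the tool from outside, world axes, zero at the start; "wrist_torque": the same for the moment, N m; "finger_gap": opening from 0.0 (shut) to 1.0 (fully open).
Only numpy, scipy, OpenCV 4.12 (cv2) and the standard library are available. Lean on these libraries where they do the work, as an engineer would, in place of code of your own. Each camera call takes 0.05 s, during which the arm holds its last target. There are 200 camera calls.

## Working session

There is one attempt and no reset: what is moved stays moved. The work goes in short steps, Python scripts to look and compute and a tool call to move; the robot and the scene stay as the last step left them, time stands still between calls to the robot, and variables do not carry over. Pictures are saved under pics/ and viewed, about 8 in all and at most 12, crops included, and the job is handed in when it is done.

Besides the shell and the picture viewer there is one more tool, called after "Emit:" as a command line: name --pt "numbers of a row" for each row, then --argument value for the rest. drive_tool: Moves the arm, as the interface text tells. Scaled input: -1 to 1 covers 500 mm each way for a shift and 1.5 rad each way for a turn. Its arguments: {"type":"object","properties":{"dp":{"type":"array","items":{"type":"array","items":{"type":"number","minimum":-1,"maximum":1}}},"turn":{"type":"array","items":{"type":"number","minimum":-1,"maximum":1}},"grip":{"type":"number"},"force":{"type":"number"}},"required":["dp","turn"]}

```bash
mkdir -p pics; cat > h.py <<'E'
import numpy as np, cv2
from scipy.spatial.transform import Rotation as R
from workcell import arm
def cam_pose(im, st=None):
    if 'xyz' in im:
        r=np.array(im['rotation'])
        r=r if r.shape==(3,3) else R.from_rotvec(r).as_matrix()
        return r,np.array(im['xyz'])
    T=np.array(im['tool_from_camera']); Rt=R.from_rotvec(st['ee_rot']).as_matrix()
    return Rt@T[:3,:3], Rt@T[:3,3]+np.array(st['ee_pos'])
def cloud(im,st=None):
    r,t=cam_pose(im,st); d=im['depth']; f=200/np.tan(np.radians(im['fov_y'])/2)
    v,u=np.mgrid[:400,:640]
    P=np.stack([(u-im['cx'])/f*d,(v-im['cy'])/f*d,d],-1)@r.T+t
    P[d==0]=np.nan
    return P
def project(im,p,st=None):
    r,t=cam_pose(im,st); f=200/np.tan(np.radians(im['fov_y'])/2)
    c=(np.array(p)-t)@r; return c[:2]/c[2]*f+[im['cx'],im['cy']]
def save(im,n,s=1): cv2.imwrite('pics/'+n,cv2.resize(im['color'][...,::-1],None,fx=s,fy=s))
E
python3 - <<'E'
from h import *
s=arm.get_state(); print({k:np.round(v,3) for k,v in s.items()}, arm.hold_point_z)
for n in ('top','scene'):
    im=arm.get_image(n); save(im,n+'1.png'); P=cloud(im)
    for name in ('cap','jar','clay_tile','spatula','slip_bowl'):
        for d in arm.trace(im,name)[:4]:
            m=d['region']; q=P[m]; q=q[~np.isnan(q[:,0])]
            print(n,name,round(d['confidence'],2),np.round(d['box']),np.round(np.median(q,0),3),'z98',np.round(np.percentile(q[:,2],98),3),np.median(im['color'][m],0))
    for name in ('cap_wing','jar_mouth'):
        for d in arm.place_of(im,name)[:4]:
            r,c=np.round(d['position']).astype(int); print(n,name,round(d['confidence'],2),r,c,np.round(P[r,c],3))
E
```

```text
{'t': np.float64(0.0), 'joints': array([ 1.071,  0.159,  1.598, -0.   ,  1.386, -0.21 ]), 'dq': array([ 0.   ,  0.001,  0.001, -0.   , -0.   , -0.001]), 'effort': array([-1.0000e-03, -3.8559e+01, -3.2211e+01,  7.0000e-02,  3.8000e-02,
       -0.0000e+00]), 'ee_pos': array([0.164, 0.55 , 0.214]), 'ee_rot': array([-1.333, -0.992,  0.995]), 'ft_force': array([ 1.525, -0.288,  0.483]), 'wrist_torque': array([-0.01 , -0.025, -0.051]), 'finger_gap': np.float64(0.998)} 0.0187
top cap 0.75 [376. 291. 407. 321.] [ 0.36  -0.088  0.025] z98 0.06 [211.   14.    9.5]
top cap 0.7 [397. 241. 428. 269.] [ 0.472 -0.13   0.026] z98 0.061 [123. 118. 123.]
top cap 0.6 [444. 208. 476. 240.] [ 0.544 -0.237  0.026] z98 0.061 [ 13. 146.  57.]
top cap 0.56 [427. 293. 455. 325.] [ 0.354 -0.19   0.026] z98 0.061 [  0.  163.  162.5]
top jar 0.6 [261. 201. 334. 282.] [0.494 0.121 0.084] z98 0.131 [176. 126. 106.]
top clay_tile 0.91 [306. 115. 370. 167.] [0.738 0.035 0.021] z98 0.028 [157. 124.  80.]
top spatula 0.85 [341. 208. 366. 279.] [ 0.53  -0.001  0.003] z98 0.02 [170. 174. 181.]
top slip_bowl 0.87 [180. 1
[... 736 characters left out ...]

scene clay_tile 0.81 [356. 245. 410. 304.] [0.747 0.02  0.024] z98 0.03 [134. 109.  79.]
scene spatula 0.88 [250. 230. 319. 270.] [ 0.526 -0.004  0.005] z98 0.022 [152. 145. 143.]
scene spatula 0.55 [279. 169. 333. 237.] [0.518 0.089 0.06 ] z98 0.133 [125. 110. 100.]
scene slip_bowl 0.85 [356. 162. 387. 186.] [0.566 0.377 0.033] z98 0.048 [112.  69.  49.]
scene slip_bowl 0.45 [276. 167. 333. 238.] [0.519 0.089 0.058] z98 0.133 [125. 110.  99.]
scene cap_wing 0.92 266 229 [ 0.477 -0.139  0.053]
scene cap_wing 0.86 237 200 [ 0.369 -0.101  0.059]
scene cap_wing 0.79 317 227 [ 0.553 -0.241  0.049]
scene cap_wing 0.78 264 162 [ 0.363 -0.203  0.06 ]
scene jar_mouth 0.6 175 304 [0.486 0.144 0.121]
```

```bash
python3 - <<'E'
from h import *
s=arm.get_state(); print(np.round(R.from_rotvec(s['ee_rot']).as_matrix(),3))
im=arm.get_image('top'); P=cloud(im)
c=im['color'][150:350,230:490]; cv2.imwrite('pics/top2.png',cv2.resize(c[...,::-1],None,fx=3,fy=3,interpolation=cv2.INTER_CUBIC))
m=(abs(P[...,0]-.475)<.05)&(abs(P[...,1]+.13)<.05)&(P[...,2]>.045)&(P[...,2]<.08)
q=P[m][:,:2]; print(len(q),q.mean(0),cv2.minAreaRect(q.astype(np.float32)*1000))
w,v=np.linalg.eigh(np.cov(q.T)); print(w,v[:,1],np.arctan2(v[1,1],v[0,1]))
m=(abs(P[...,0]-.49)<.07)&(abs(P[...,1]-.12)<.07)&(P[...,2]>.12)
q=P[m][:,:2]; print(len(q),cv2.minEnclosingCircle(q.astype(np.float32)*1000))
E
```

```text
[[ 0.286  0.    -0.958]
 [ 0.958  0.     0.286]
 [ 0.    -1.    -0.   ]]
195 [ 0.47377557 -0.13347751] ((474.31585693359375, -134.2476348876953), (57.72459411621094, 14.58978271484375), 30.94871711730957)
[1.92190640e-05 2.77757203e-04] [-0.85988363 -0.51049009] -2.605838006084473
1030 ((499.00885009765625, 123.701171875), 41.911861419677734)
```

View pics/top2.png

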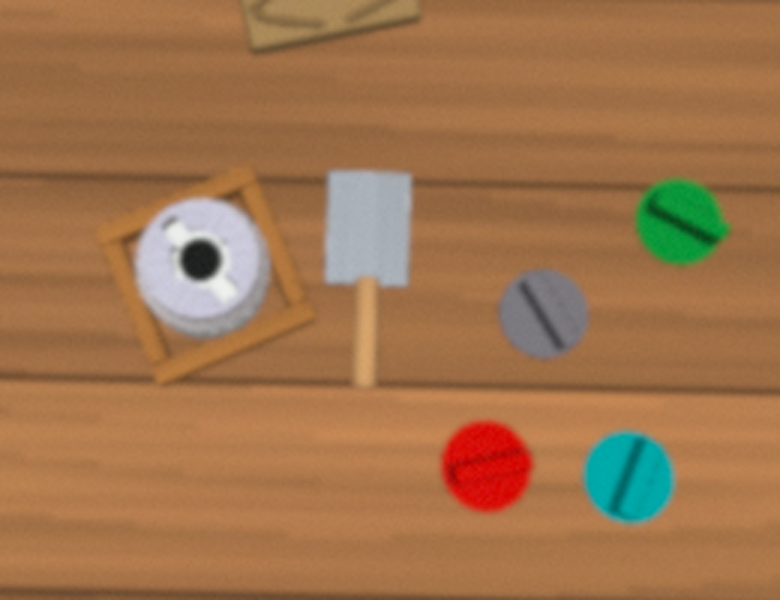

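Emit:
drive_tool --pt "-0.62 -0.17 -0.88" --pt "-0.62 -0.17 -0.88" --pt "-0.62 -0.17 -0.88" --pt "-0.62 -0.17 -0.88" --pt "-0.62 -0.17 -0.88" --turn '[-0.4,-0.4,-0.4,-0.4,-0.4]'

```text
t: 1.35
ee_pos: [0.3068, 0.3706, 0.2512]
ee_rot: [-1.043, -1.438, 1.437]
ft_force: [0.6, 0.6, -0.4]
finger_gap: 0.996
```

```bash
cat >> h.py <<'E'
def to(p,a):
    s=arm.get_state(); M=R.from_rotvec(s['ee_rot']).as_matrix(); x=np.arctan2(M[1,0],M[0,0])
    d=M.T@(np.array(p)-s['ee_pos'])
    print('t',round(float(s['t']),2),'pos',np.round(s['ee_pos'],4),'xang',round(x,3),'j6',round(s['joints'][5],2),'F',np.round(s['ft_force'],1),'gap',round(float(s['finger_gap'])*92,1))
    print('dp',np.round(d/.5,4),'turn',round(-(a-x)/1.5,4),'tilt y',np.round(M[:,1],3))
E
python3 -c "
from h import *
to([.499,.124,.3],1.28)
print(np.round(arm.get_image('wrist')['tool_from_camera'],3))"
```

```text
t 1.35 pos [0.3068 0.3706 0.2512] xang 1.886 j6 -1.26 F [ 0.6  0.6 -0.4] gap 91.7
dp [-0.5881 -0.0977 -0.2125] turn 0.404 tilt y [ 0.  0. -1.]
[[ 1.     0.    -0.001 -0.   ]
 [ 0.001 -0.264  0.964 -0.172]
 [-0.    -0.964 -0.264  0.074]
 [ 0.     0.     0.     1.   ]]
```

Emit:
drive_tool --pt "-0.588 0.02 -0.212" --pt "-0.588 0.02 -0.212" --pt "-0.588 0.02 -0.212" --pt "-0.588 0.02 -0.212" --pt "-0.588 0.02 -0.212" --turn '[-0.15,-0.15,-0.15,-0.15,-0.15]'

```text
t: 1.9
ee_pos: [0.4564, 0.1782, 0.2462]
ee_rot: [-0.914, -1.594, 1.592]
ft_force: [1.2, 1.5, -0.9]
finger_gap: 0.999
```

```bash
python3 -c "
from h import *
to([.499,.124,.24],2.1)"
```

```text
t 1.9 pos [0.4564 0.1782 0.2462] xang 2.106 j6 -1.98 F [ 1.2  1.5 -0.9] gap 91.9
dp [-0.1367  0.0131 -0.018 ] turn 0.0038 tilt y [ 0.006 -0.002 -1.   ]
```

Emit:
drive_tool --pt "-0.137 0.013 -0.018" --pt "-0.137 0.013 -0.018" --pt "-0.137 0.013 -0.018" --pt "-0.137 0.013 -0.018" --turn '[0,0,0,0]'

```text
t: 2.3
ee_pos: [0.4988, 0.1242, 0.24]
ee_rot: [-0.913, -1.593, 1.591]
ft_force: [-0.5, 0.1, -0.2]
finger_gap: 1.001
```

```bash
python3 - <<'E'
from h import *
to([.499,.124,.24],2.1)
s=arm.get_state(); im=arm.get_image('wrist'); save(im,'w1.png'); np.savez('w1.npz',color=im['color'],depth=im['depth'])
P=cloud(im,s)
for n in ('jar_mouth',):
  for d in arm.place_of(im,n): 
    r,c=np.round(d['position']).astype(int); print(d['confidence'],r,c,P[r,c])
z=P[...,2]; near=(np.hypot(P[...,0]-.499,P[...,1]-.124)<.06)
m=near&(z>.122)&(z<.14); q=P[m]
print(len(q),np.median(q[:,2]),cv2.minEnclosingCircle(q[:,:2].astype(np.float32)*1000))
# rasterise top-down at 0.5mm
def ras(mask):
    g=np.zeros((240,240),np.uint8); ij=np.round((P[mask][:,:2]-[.499,.124])*2000+120).astype(int)
    ok=((ij>=0)&(ij<240)).all(1); g[ij[ok,0],ij[ok,1]]=255; return g
np.save('P1.npy',P)
top=ras(m); hole=cv2.morphologyEx(255-cv2.morphologyEx(top,cv2.MORPH_CLOSE,np.ones((5,5))),cv2.MORPH_OPEN,np.ones((3,3)))
cv2.imwrite('pics/hole1.png',cv2.resize(np.hstack([top,hole]),None,fx=1.5,fy=1.5))
n,l,st,ce=cv2.connectedComponentsWithStats(hole)
print(st,ce)
E
```

```text
t 2.3 pos [0.4988 0.1242 0.24  ] xang 2.105 j6 -2.09 F [-0.5  0.1 -0.2] gap 92.1
dp [-0.0005 -0.0001 -0.0001] turn 0.0033 tilt y [ 0.006 -0.002 -1.   ]
0.88 200 318 [0.50186167 0.12534049 0.12304835]
4229 0.13117174621330535 ((498.4370422363281, 123.62190246582031), 41.8199577331543)
[[   36    36   167   167 17871]
 [    0     0   240   240 36162]
 [   66    62   106   115  3567]] [[118.88652006 118.1743607 ]
 [119.84652398 120.25930535]
 [119.06055509 118.4437903 ]]
```

View pics/w1.png

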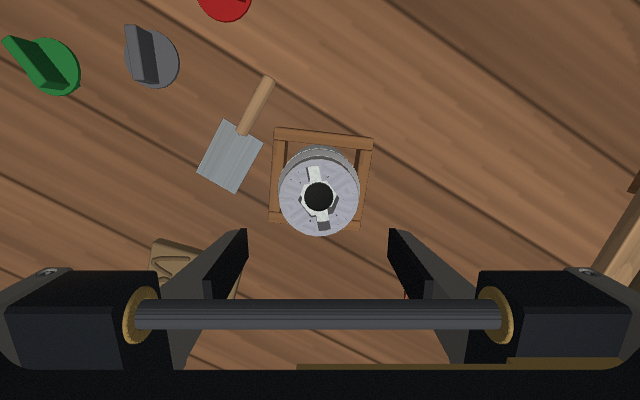

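View pics/hole1.png

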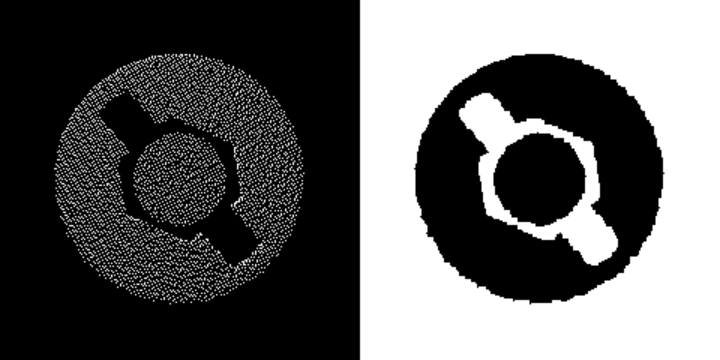

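```bash
python3 - <<'E'
from h import *
P=np.load('P1.npy'); z=P[...,2]; c=np.array([.4984,.1236])
m=(np.hypot(*(P[...,:2]-c).transpose(2,0,1))<.04)&(z>.122)&(z<.14)
q=P[m][:,:2]-c; r=np.hypot(*q.T)
g=np.zeros((200,200),np.uint8); ij=np.round(q*2000+100).astype(int); g[ij[:,0],ij[:,1]]=255
g=cv2.morphologyEx(g,cv2.MORPH_CLOSE,np.ones((5,5)))
a,b=np.nonzero(g==0); a=(a-100)/2; b=(b-100)/2; rr=np.hypot(a,b); k=(rr>20)&(rr<26)
th=np.arctan2(b[k],a[k]); print('slot angle',np.angle(np.exp(2j*th).mean())/2)
for s in(1,-1):
    kk=k&(s*a>0); print(a[kk].mean(),b[kk].mean())
k=rr<30; print('hole centre',a[k].mean(),b[k].mean())
plate=q[r<.014]; print('plate centre', plate.mean(0))
to([.474,-.134,.16],2.107)
E
```

```text
slot angle 0.7409903437299145
16.288563829787233 13.31781914893617
-16.255434782608695 -13.642663043478262
hole centre -0.04138486312399356 -0.00998389694041868
plate centre [-2.1239027e-04 -7.6874151e-05]
t 2.4 pos [0.4985 0.125  0.2402] xang 2.107 j6 -2.1 F [0.  0.1 0.5] gap 92.1
dp [-0.4196  0.1611  0.3074] turn -0.0 tilt y [ 0.006 -0.002 -1.   ]
```

Emit:
drive_tool --pt "-0.42 0.16 0.307" --pt "-0.42 0.16 0.307" --pt "-0.42 0.16 0.307" --pt "-0.42 0.16 0.307" --pt "-0.42 0.16 0.307" --turn '[0,0,0,0,0]'

```text
t: 2.9
ee_pos: [0.476, -0.1143, 0.1667]
ee_rot: [-0.912, -1.598, 1.594]
ft_force: [0.8, 1.0, 0.0]
finger_gap: 1.001
```

```bash
python3 -c "
from h import *
to([.474,-.134,.16],2.107)"
```

```text
t 2.9 pos [ 0.476  -0.1143  0.1667] xang 2.109 j6 -2.59 F [0.8 1.  0. ] gap 92.1
dp [-0.0317  0.0135  0.0236] turn 0.0016 tilt y [ 0.007 -0.002 -1.   ]
```

Emit:
drive_tool --pt "-0.0317 0.0135 0.0236" --pt "-0.0317 0.0135 0.0236" --pt "-0.0317 0.0135 0.0236" --turn '[0,0,0]'

```text
t: 3.2
ee_pos: [0.4742, -0.1328, 0.1603]
ee_rot: [-0.912, -1.599, 1.594]
ft_force: [-0.0, -1.0, 0.2]
finger_gap: 0.998
```

```bash
python3 - <<'E'
from h import *
s=arm.get_state(); im=arm.get_image('wrist'); P=cloud(im,s)
c=im['color'].astype(int); 
m=(abs(P[...,0]-.474)<.05)&(abs(P[...,1]+.134)<.05)&(P[...,2]>.0545)&(P[...,2]<.075)
q=P[m]; print(len(q),np.median(q[:,2]),cv2.minAreaRect(q[:,:2].astype(np.float32)*1000))
m=(abs(P[...,0]-.474)<.05)&(abs(P[...,1]+.134)<.05)&(P[...,2]>.02)&(P[...,2]<.03)
q2=P[m]; print(cv2.minEnclosingCircle(q2[:,:2].astype(np.float32)*1000))
to([.474,-.134,.02],2.107); print(np.round(s['joints'],2))
E
```

```text
772 0.06078496756158083 ((473.36614990234375, -134.9713134765625), (57.14247512817383, 13.892288208007812), 31.29315757751465)
((473.75433349609375, -134.650390625), 33.806182861328125)
t 3.25 pos [ 0.4744 -0.1325  0.1606] xang 2.111 j6 -2.63 F [ 0.8 -0.2 -0.2] gap 91.9
dp [-0.0005  0.2811  0.004 ] turn 0.0027 tilt y [ 0.008 -0.002 -1.   ]
[-0.52 -0.02  1.89  0.    1.26 -2.63]
```

Emit:
drive_tool --pt "0 0.1 0.003" --pt "0.0 0.19 0.005" --pt "-0.0035 0.26 0.005" --pt "-0.0035 0.26 0.005" --pt "-0.0035 0.26 0.005" --turn '[-0.004,-0.004,-0.004,-0.004,-0.004]' --grip 50 --force 35

```text
t: 3.75
ee_pos: [0.4747, -0.1343, 0.0315]
ee_rot: [-0.907, -1.605, 1.6]
ft_force: [-0.5, 1.2, -0.3]
finger_gap: 0.586
```

```bash
python3 -c "
from h import *
to([.4736,-.1348,.030],2.117)"
```

```text
t 3.75 pos [ 0.4747 -0.1343  0.0315] xang 2.119 j6 -2.64 F [-0.5  1.2 -0.3] gap 53.9
dp [0.0003 0.0029 0.0025] turn 0.0013 tilt y [ 0.008 -0.002 -1.   ]
```

Emit:
drive_tool --pt "0 0.003 0.002" --pt "0 0.003 0.002" --pt "0 0.003 0.002" --pt "0 0.003 0.002" --pt "0 0.003 0.002" --turn '[0,0,0,0,0]' --grip 0

```text
t: 4.25
ee_pos: [0.4744, -0.1353, 0.0306]
ee_rot: [-0.908, -1.605, 1.601]
ft_force: [0.9, -0.7, -0.6]
finger_gap: 0.153
```

Emit:
drive_tool --pt "0 0 0" --pt "0 0 0" --pt "0 0 0" --pt "0 0 0" --turn '[0,0,0,0]'

```text
t: 4.65
ee_pos: [0.4743, -0.1352, 0.0305]
ee_rot: [-0.908, -1.605, 1.601]
ft_force: [-0.1, -0.2, 1.5]
finger_gap: 0.151
```

```bash
python3 -c "
from h import *
to([.4736,-.1348,.030],2.117)"
```

```text
t 4.65 pos [ 0.4743 -0.1352  0.0305] xang 2.119 j6 -2.65 F [-0.1 -0.2  1.5] gap 13.9
dp [0.0015 0.0011 0.0008] turn 0.0012 tilt y [ 0.009 -0.002 -1.   ]
```

Emit:
drive_tool --pt "0 -0.08 0" --pt "0 -0.18 0" --pt "0 -0.28 0" --pt "0 -0.37 0" --pt "0 -0.37 0" --turn '[0,0,0,0,0]'

```text
t: 5.15
ee_pos: [0.4762, -0.1368, 0.2228]
ee_rot: [-0.922, -1.609, 1.604]
ft_force: [1.1, -0.6, -0.9]
finger_gap: 0.15
```

```bash
python3 -c "
from h import *
to([.4988,.1234,.20],2.27)"
```

```text
t 5.15 pos [ 0.4762 -0.1368  0.2228] xang 2.119 j6 -2.65 F [ 1.1 -0.6 -0.9] gap 13.8
dp [ 0.4213  0.0419 -0.3092] turn -0.1007 tilt y [ 0.021 -0.009 -1.   ]
```

Emit:
drive_tool --pt "0.08 0.01 -0.06" --pt "0.16 0.02 -0.12" --pt "0.24 0.03 -0.18" --pt "0.32 0.035 -0.235" --pt "0.38 0.04 -0.28" --turn '[-0.03,-0.06,-0.1,-0.1,-0.1]'

```text
t: 5.65
ee_pos: [0.4957, 0.1009, 0.1993]
ee_rot: [-0.814, -1.709, 1.709]
ft_force: [1.0, -0.6, -0.5]
finger_gap: 0.152
```

Emit:
drive_tool --pt "0 0 0" --pt "0 0 0" --pt "0 0 0" --turn '[0,0,0]'

```text
t: 5.95
ee_pos: [0.4954, 0.1, 0.1985]
ee_rot: [-0.814, -1.707, 1.709]
ft_force: [0.3, -0.2, -0.9]
finger_gap: 0.148
```

```bash
python3 -c "
from h import *
to([.4988,.1234,.20],2.27)"
```

```text
t 5.95 pos [0.4954 0.1    0.1985] xang 2.27 j6 -2.3 F [ 0.3 -0.2 -0.9] gap 13.6
dp [ 0.0314 -0.0032 -0.0354] turn -0.0003 tilt y [ 0.017 -0.009 -1.   ]
```

Emit:
drive_tool --pt "0.032 0 -0.035" --pt "0.032 0 -0.035" --pt "0.032 0.03 -0.035" --pt "0.032 0.06 -0.035" --pt "0.032 0.06 -0.035" --turn '[0,0,0,0,0]'

```text
t: 6.45
ee_pos: [0.4975, 0.1217, 0.1662]
ee_rot: [-0.811, -1.703, 1.709]
ft_force: [-0.4, -0.6, -1.8]
finger_gap: 0.15
```

```bash
python3 -c "
from h import *
to([.4985,.1236,.155],2.27)
im=arm.get_image('wrist'); c=im['color'][90:290,190:450]; cv2.imwrite('pics/w2.png',cv2.resize(c[...,::-1],None,fx=3,fy=3))"
```

```text
t 6.45 pos [0.4975 0.1217 0.1662] xang 2.268 j6 -2.26 F [-0.4 -0.6 -1.8] gap 13.8
dp [ 0.002   0.0224 -0.004 ] turn -0.0014 tilt y [ 0.012 -0.009 -1.   ]
```

View pics/w2.png

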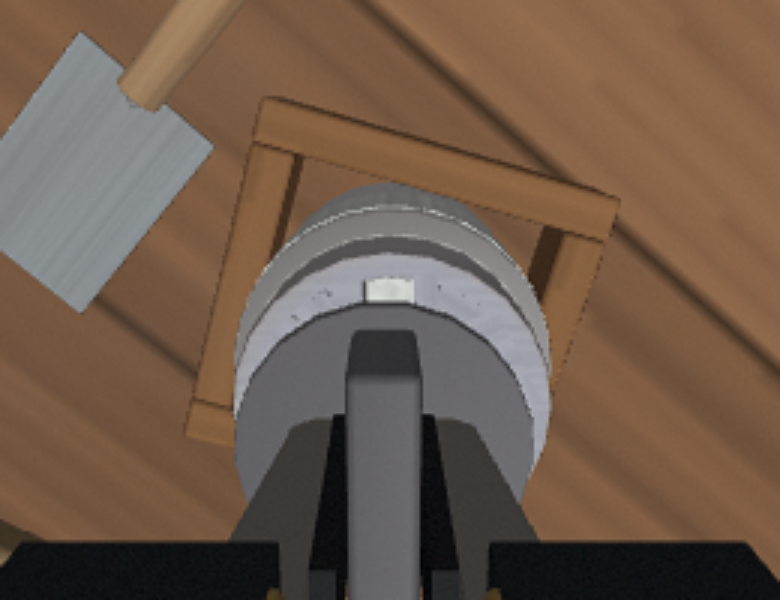

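Emit:
drive_tool --pt "0.0025 0 -0.004" --pt "0.0025 0.006 -0.004" --pt "0.0025 0.012 -0.004" --pt "0.0025 0.018 -0.004" --pt "0.0025 0.018 -0.004" --turn '[0,0,0,0,0]'

```text
t: 7.0
ee_pos: [0.4988, 0.1241, 0.158]
ee_rot: [-0.812, -1.704, 1.709]
ft_force: [0.2, 0.2, -1.1]
finger_gap: 0.148
```

```bash
python3 -c "
from h import *
to([.4986,.1237,.1515],2.27); print(arm.get_state()['wrist_torque'])"
```

```text
t 7.0 pos [0.4988 0.1241 0.158 ] xang 2.268 j6 -2.25 F [ 0.2  0.2 -1.1] gap 13.6
dp [-0.0001  0.013   0.0008] turn -0.0013 tilt y [ 0.013 -0.009 -1.   ]
[0.0439945  0.10129462 0.03975355]
```

Emit:
drive_tool --pt "0 0.004 0" --pt "0 0.008 0" --pt "0 0.012 0" --pt "0 0.012 0" --turn '[0,0,0,0]'

```text
t: 7.4
ee_pos: [0.4989, 0.1241, 0.152]
ee_rot: [-0.812, -1.704, 1.709]
ft_force: [-0.2, 1.0, 0.3]
finger_gap: 0.149
```

Emit:
drive_tool --pt "0 0.003 0" --pt "0 0.006 0" --pt "0 0.006 0" --turn '[0,0,0]'

```text
t: 7.7
ee_pos: [0.499, 0.1241, 0.1492]
ee_rot: [-0.812, -1.704, 1.709]
ft_force: [-1.3, 0.2, 2.5]
finger_gap: 0.152
```

Emit:
drive_tool --pt "0 0.003 0" --pt "0 0.006 0" --pt "0 0.009 0" --pt "0 0.009 0" --turn '[0,0,0,0]'

```text
t: 8.1
ee_pos: [0.4991, 0.1241, 0.145]
ee_rot: [-0.812, -1.704, 1.709]
ft_force: [-2.8, 0.2, 6.1]
finger_gap: 0.143
```

Emit:
drive_tool --pt "0 0.003 0" --pt "0 0.006 0" --pt "0 0.006 0" --turn '[0,0,0]'

```text
t: 8.4
ee_pos: [0.4991, 0.1241, 0.1427]
ee_rot: [-0.812, -1.704, 1.709]
ft_force: [-3.9, 0.5, 8.1]
finger_gap: 0.151
```

Emit:
drive_tool --pt "0.0009 0.002 0.0011" --pt "0.0009 0.004 0.0011" --pt "0.0009 0.004 0.0011" --pt "0.0009 0.004 0.0011" --turn '[0,0,0,0]'

```text
t: 8.8
ee_pos: [0.4991, 0.1241, 0.1418]
ee_rot: [-0.813, -1.705, 1.709]
ft_force: [-3.3, -0.5, 8.8]
finger_gap: 0.15
```

```bash
python3 -c "
from h import *
to([.4986,.1237,.1415],1.14); print(arm.get_state()['wrist_torque'])"
```

```text
t 8.8 pos [0.4991 0.1241 0.1418] xang 2.268 j6 -2.25 F [-3.3 -0.5  8.8] gap 13.8
dp [0.     0.0006 0.0012] turn 0.7522 tilt y [ 0.015 -0.009 -1.   ]
[0.12412525 0.78374507 0.02566562]
```

Emit:
drive_tool --pt "0 0.001 0.001" --pt "0 0.001 0.001" --pt "0 0.001 0.001" --pt "0 0.001 0.001" --turn '[0.05,0.1,0.15,0.15]'

```text
t: 9.2
ee_pos: [0.4999, 0.1237, 0.1427]
ee_rot: [-0.97, -1.553, 1.551]
ft_force: [-2.0, 0.0, 7.8]
finger_gap: 0.148
```

```bash
python3 -c "
from h import *
to([.4986,.1237,.1415],1.14); print(arm.get_state()['wrist_torque'])"
```

```text
t 9.2 pos [0.4999 0.1237 0.1427] xang 2.042 j6 -2.02 F [-2.   0.   7.8] gap 13.6
dp [0.0013 0.0024 0.0023] turn 0.601 tilt y [ 0.018 -0.009 -1.   ]
[ 0.05315794  0.46786188 -0.03077663]
```

Emit:
drive_tool --pt "0.001 0.003 0.001" --pt "0.001 0.003 0.001" --pt "0.001 0.003 0.001" --pt "0.001 0.003 0.001" --turn '[0.05,0.1,0.15,0.2]'

```text
t: 9.6
ee_pos: [0.5001, 0.1242, 0.1424]
ee_rot: [-1.147, -1.342, 1.331]
ft_force: [-2.6, 0.3, 8.6]
finger_gap: 0.153
```

```bash
python3 -c "
from h import *
to([.4986,.1237,.1415],1.14); print(arm.get_state()['wrist_torque'])"
```

```text
t 9.6 pos [0.5001 0.1242 0.1424] xang 1.739 j6 -1.72 F [-2.6  0.3  8.6] gap 14.0
dp [-0.0004  0.0018  0.0031] turn 0.399 tilt y [ 0.02  -0.009 -1.   ]
[0.24822942 0.57336846 0.11564655]
```

Emit:
drive_tool --pt "0 0.0025 0.002" --pt "0 0.0025 0.002" --pt "0 0.0025 0.002" --pt "0 0.0025 0.002" --turn '[0.06,0.12,0.18,0.24]'

```text
t: 10.0
ee_pos: [0.5001, 0.1243, 0.1425]
ee_rot: [-1.317, -1.077, 1.057]
ft_force: [-2.1, 0.4, 8.0]
finger_gap: 0.15
```

```bash
python3 -c "
from h import *
to([.4986,.1237,.1415],1.14); print(arm.get_state()['wrist_torque'])"
```

```text
t 10.0 pos [0.5001 0.1243 0.1425] xang 1.375 j6 -1.36 F [-2.1  0.4  8. ] gap 13.8
dp [-0.0018  0.0019  0.0027] turn 0.1566 tilt y [ 0.022 -0.008 -1.   ]
[0.1846052  0.53594755 0.05221875]
```

Emit:
drive_tool --pt "-0.001 0.0025 0.002" --pt "-0.001 0.0025 0.002" --pt "-0.001 0.0025 0.002" --pt "-0.001 0.0025 0.002" --turn '[0.05,0.1,0.15,0.165]'

```text
t: 10.4
ee_pos: [0.5, 0.1243, 0.1425]
ee_rot: [-1.408, -0.892, 0.864]
ft_force: [-2.1, 1.3, 7.9]
finger_gap: 0.147
```

```bash
python3 -c "
from h import *
to([.4986,.1237,.1465],1.14); print(arm.get_state()['wrist_torque'])"
```

```text
t 10.4 pos [0.5    0.1243 0.1425] xang 1.126 j6 -1.11 F [-2.1  1.3  7.9] gap 13.5
dp [-0.0023 -0.0081  0.0017] turn -0.0096 tilt y [ 0.025 -0.008 -1.   ]
[0.19396829 0.55095238 0.04708315]
```

Emit:
drive_tool --pt "0 -0.003 0" --pt "0 -0.006 0" --pt "0 -0.006 0" --turn '[0,0,0]'

```text
t: 10.7
ee_pos: [0.5, 0.1244, 0.1458]
ee_rot: [-1.408, -0.892, 0.864]
ft_force: [-4.0, -0.7, 5.7]
finger_gap: 0.152
```

Emit:
drive_tool --pt "0 -0.0015 0" --pt "0 -0.002 0" --pt "0 -0.002 0" --turn '[0,0,0]'

```text
t: 11.0
ee_pos: [0.4999, 0.1243, 0.1461]
ee_rot: [-1.408, -0.892, 0.864]
ft_force: [1.5, -0.4, -4.2]
finger_gap: 0.151
```

Emit:
drive_tool --pt "0 -0.001 0" --pt "0 -0.002 0" --pt "0 -0.002 0" --turn '[0,0,0]'

```text
t: 11.3
ee_pos: [0.4999, 0.1243, 0.1462]
ee_rot: [-1.408, -0.892, 0.863]
ft_force: [5.1, 0.7, -9.8]
finger_gap: 0.156
```

```bash
python3 -c "
from h import *
to([.4986,.1237,.1465],1.14); print(arm.get_state()['wrist_torque'])"
```

```text
t 11.3 pos [0.4999 0.1243 0.1462] xang 1.125 j6 -1.11 F [ 5.1  0.7 -9.8] gap 14.3
dp [-0.0022 -0.0007  0.0018] turn -0.0097 tilt y [ 0.025 -0.007 -1.   ]
[ 0.18424608 -0.71635431  0.11214659]
```

Emit:
drive_tool --pt "0 0.002 0" --pt "0 0.002 0" --pt "0 0.002 0" --turn '[0,0,0]'

```text
t: 11.6
ee_pos: [0.5, 0.1244, 0.146]
ee_rot: [-1.408, -0.892, 0.864]
ft_force: [-1.3, 0.6, 4.3]
finger_gap: 0.147
```

Emit:
drive_tool --pt "0 0 0" --pt "0 0 0" --pt "0 0 0" --pt "0 0 0" --pt "0 0 0" --turn '[0,0,0,0,0]' --grip 60

```text
t: 12.1
ee_pos: [0.4999, 0.1243, 0.1458]
ee_rot: [-1.408, -0.892, 0.864]
ft_force: [-0.2, -0.5, -0.5]
finger_gap: 0.562
```

Emit:
drive_tool --pt "0 -0.05 0" --pt "0 -0.1 0" --pt "0 -0.15 0" --pt "0 -0.2 0" --pt "0 -0.2 0" --turn '[0,0,0,0,0]'

```text
t: 12.6
ee_pos: [0.4996, 0.1251, 0.2498]
ee_rot: [-1.412, -0.897, 0.859]
ft_force: [0.6, 0.1, -0.2]
finger_gap: 0.649
```

```bash
python3 - <<'E'
from h import *
to([.4986,.1237,.1465],1.14)
s=arm.get_state(); im=arm.get_image('wrist'); P=cloud(im,s); save(im,'w3.png')
n=np.hypot(P[...,0]-.4985,P[...,1]-.1235)<.045; z=P[...,2]
m=n&(z>.165); q=P[m]; print('wing top',np.median(q[:,2]),cv2.minAreaRect(q[z[m]>.171][:,:2].astype(np.float32)*1000))
m=n&(z>.136)&(z<.15); q=P[m]; A=np.c_[q[:,:2]-[.4985,.1235],np.ones(len(q))]
print('disc plane',np.linalg.lstsq(A,q[:,2],rcond=None)[0],cv2.minEnclosingCircle(q[:,:2].astype(np.float32)*1000))
m=n&(z>.122)&(z<.134); print('collar',m.sum(),np.median(z[m]))
E
```

```text
t 12.6 pos [0.4996 0.1251 0.2498] xang 1.126 j6 -1.11 F [ 0.6  0.1 -0.2] gap 59.7
dp [-0.005   0.2065  0.0072] turn -0.0096 tilt y [ 0.032 -0.007 -0.999]
wing top 0.3566154526627734 ((498.0990295410156, 123.74896240234375), (87.6723403930664, 61.131439208984375), 63.57814025878906)
disc plane [ 0.00227537 -0.00241963  0.14304833] ((500.5958557128906, 123.43821716308594), 33.758506774902344)
collar 1379 0.1313118913897281
```

View pics/w3.png

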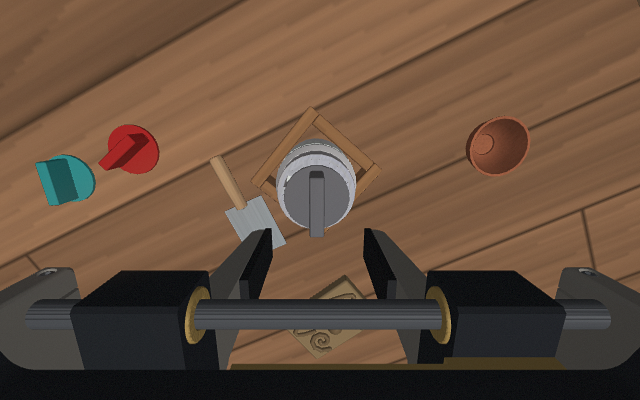

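```bash
python3 -c "
from h import *
print(arm.finish_job())"
```

```text
the job is handed in; nothing more can be done
None
```

The grey cap is on the jar and locked, and I handed the job in at about 12.6 s of the 72 s allowed. The hand-in gave no verdict.

**What I did:** I gripped the cap by its wing and lined it up with the slots, at about 0.70 rad from a wrist-camera picture. It went in without the lugs catching on the collar. I pressed until the foot was about 18.7 mm below the collar top and turned it clockwise about 1.14 rad. Then I let it rise into the notches, opened the gripper and backed off.

**Forces:** The highest reading at the end of any move was about 9 N downward. A light upward pull of about 10 N did not lift the cap past the notch height, so the lugs were caught.

**Last checks, after letting go:**

| Check | Measured | Target |
|---|---|---|
| Disc above collar top | 11.7 mm (wing centre about 28.7 mm) | wing centre 26.8–30.5 mm, nominal 28.5 |
| Tilt of the disc | about 0.003 rad | under 0.1 rad |
| Off-centre | about 2 mm | under 6 mm |

- **Bystanders:** in the last picture the tile, spatula and bowl looked undisturbed; I didn't re-measure their positions.
- **Failed check:** the direct wing-top measurement was useless because the gripper fingers got into it. I used the disc height instead.
- **Small disagreement:** the gripper was tilted about 0.03 rad by the end, and it finished about 1.5 mm in x from the earlier jar-centre estimate. The released cap still measured level and within the centring limit.

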